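Prop open the cover of a board test fixture

TASK

Open the hinged window cover of the board test fixture: lift it by its bar handle until it leans back past upright, swing the prop rod up out of its clip, then lower the cover gently onto the rod so that the rod's ball end sits in the socket on the cover's arm and holds the cover open. Do not let the cover slam, and leave the other things on the bench and on the fixture where they are.

Things in the scene. Friction and masses are not known exactly. Their poses are not given: they have to be found in the camera images.
- fixture: Board test fixture, fixed: grey base plate 250 x 300 x 20 mm (x -130 to 120, y -135 to 165) with a grey block (x -55 to 105, y -85 to 85) 81 mm high. Origin on the bench under the block's middle, x from the handle side to the hinge side, y towards the prop rod's side. The rod lies over the +y ledge, its axis 42 mm from the block.
- cover (a joint): Angle of the cover in rad: 0 closed (level), 1.57 upright, stop at 1.8. Light hinge: the cover (about 0.35 kg) falls shut when let go below about 1.6 and stays leaning on its stop when let go above that. Propped with the ball seated it reads about 1.0 (0.96 to 1.05).
- cover_handle (a point): Middle of the cover's handle: a round steel bar 10 mm thick, 110 mm long, parallel to the hinge, 45 mm beyond the cover's free edge and in its plane, on two side bars 100 mm apart. It can be pinched from above at every angle of the cover and may turn in the fingers. Axes of the cover: y along the bar.
- cover_hinge (a point): Middle of the cover's hinge line, 85 mm above the bench, 90 mm along +x of the fixture. The cover extends 155 mm along its own -x from here, is 160 mm wide and 8 mm thick; the handle bar is 200 mm from here. Axes of the cover; it opens by turning about +y.
- cover_socket (a point): Seat of the rod's ball (its centre) in the socket at the end of the cover's side arm (+y), 110 mm from the hinge, level with the cover's underside. The socket is a V slot, 26 mm wide (y 114 to 140), of two plates 74 degrees apart; its mouth is about 48 mm wide, 16 to 20 mm from the seat. It opens down (cover's -z), tilted 15 degrees towards the hinge to face the rod. Axes of the cover.
- prop_rod (a joint): Angle of the prop rod in rad: 0 lying level, down in its clip (it starts at 0 to 0.04), growing as its ball end swings up, at most 1.6. Stiff pivot (about 0.06 N m friction): the rod stays at whatever angle it is left. Seated, it reads 0.953; set anywhere from 0.86 to 1.0, the V slot guides the ball in as the cover comes down.
- rod_pivot (a point): Pivot of the prop rod, in a small fork on the ledge, 50 mm above the bench, at x -60, y 127 mm of the fixture (150 mm on the handle side of the hinge line). Axes are those of the rod: x along the rod to its ball, y along the pivot axis; the rod swings in the fixture's upright x-z plane.
- rod_grip (a point): Middle of the black grip sleeve of the prop rod, 14 mm thick and 30 mm long, 90 mm from the pivot. Free at both sides: 35 mm to the block, nothing outwards; 30 mm above the ledge. Axes are those of the rod.
- rod_tip (a point): Centre of the steel ball, 16 mm in diameter, at the end of the prop rod, 156 mm from the pivot; the rod is 8 mm thick. When lying, the rod rests in a small open clip about 125 mm from the pivot.
- driver: Bystander: screwdriver 150 mm long lying on the fixture's other ledge (-y). Origin under its middle.
- spool: Bystander: grey spool, 60 mm across, 46 mm high. Origin under its middle.
- jar: Bystander: amber jar, 48 mm across, 50 mm high. Origin under its middle.
- pliers: Bystander: pliers with black grips, 135 mm long. Origin under its middle.
- meter: Bystander: hand multimeter 170 x 80 x 42 mm lying on its back. Origin under its middle.
- tray: Bystander: divided grey parts tray 140 x 100 x 30 mm. Origin under its middle.
- heatsink: Bystander: aluminium block 40 x 40 x 12 mm. Origin under its middle.

How it is judged:
By the outcome, as a careful person would: the job done as asked, in the order asked, and still so for the second after the job is handed in, with the robot touching nothing.
It also fails if it takes over 72 s, if anything falls off the work surface, if the arm or the gripper's body presses on something with over 40 N, if the wrist force passes 120 N, or if a joint passes its speed limit or range.

ROBOT

A 6-joint arm with a two-finger parallel gripper is mounted at the origin on the work surface. World frame = base frame: x ahead of the robot, y to its left, z up, the work surface at z = 0. Lengths are in m, angles in degrees, forces in N, time in s.
With the tool pointing down it reaches from about 0.3 to 0.75 m from the base axis. Payload 8.5 kg.
Tool frame: the origin (TCP) lies midway between the tips of the shut fingers; the grasp point (between the pads) lies 19 mm behind it; y points along the fingers, x is the direction in which the jaws open and shut, and the axes are right-handed (so a half turn about y gives the same grasp; the last joint's range is limited). The gripper opens to 85 mm and grips with 20 to 120 N. Pads are 22 mm wide; open, the fingers measure 114 mm over their backs; the gripper's body (76 mm by 85 mm) begins 54 mm behind the grasp point. The pads swing forward as they close: fully open they stand 13 mm farther back than shut.
Start: joints at [-83.841, 21.807, 74.336, -0, 83.858, -12.336], TCP at [0.174, -0.522, 0.231] pointing down, gripper open.
Joint ranges: [-178.18, 178.18], [-50.72, 133.34], [12.68, 142.11], [-81.47, 261.47], [9.98, 163.14], [-165.26, 165.26]. Speed limits (degrees/s): [136.94, 136.94, 180, 180, 180, 180].

INTERFACE

Orientations are given as a 3x3 rotation matrix whose columns are the frame's x, y, z axes.
In Python, from bench import get_obs, capture, get_calibration, sign_off, trace, spot_point gives the robot as it stands. The module is installed in compiled form; this text tells all that it offers.
- The arm moves only by the shell command python3 -m crank 'ROWS' [OPENING]. ROWS is text: rows parted by semicolons, each of 6 numbers parted by spaces: the shift along the tool's x, y, z in m, then the turn, a rotation vector about the tool's x, y, z in rad. A call has exactly 10 rows; each row shifts and turns the commanded pose from where the row before left it, along the tool's axes as they then stand; what a row does not reach is not made up. A row lasts 1/10 s, in which the tool goes at most 50 mm and 8.59 degrees, less where a joint would pass 70% of its speed; a pose out of reach is approached as far as the arm can. A call is refused whole if a number of a shift passes 0.05 or a number of a turn 0.15, either way. A call with a gripper value outside its range is refused whole. OPENING is the closure, from -1 (fully open) to 1 (shut), so that 0 is half open, set as the call begins (- or left out, the last holds). The fingers move at their own pace and stop on an object; the grip force is fixed at half the most. Time passes only in rows, so rows that do not move let the fingers close, or fill a call up. It gives the time, the measured TCP pose, the force and the opening at its end, in the units of the state.
- get_obs(): the state, without advancing time (a new reading comes with each control period).
- capture(name): name is "side" or "top"; returns the picture (420x560x3 uint8, blue, green, red); there is no depth.
- get_calibration(name): a dict with "fx", "fy", "cx", "cy" (pixels), "k1" (the pictures are not rectified: a ray, as slopes to the right and down, at radius r is drawn at 1 + k1 r^2 times it, then the intrinsics apply), "R" (3x3) and "t" (3): a world point X has camera coordinates R X + t. Camera axes: x right, y down, z forward; pixel columns grow to the right and rows downward; lengths in m; the calibration is good to about 2 mm. A picture is of the moment at which its call begins. get_calibration takes no time and is no camera call.
- sign_off(): hands the job in, once; it reports no verdict.
Trained networks look in the newest picture that a camera, given by its name, has taken for a name from the list of things; names that differ only in an ending like _2 or _b are one class to them, and where a whole thing is asked for, a point or a joint stands for the part that bears it (a point fixed in the world has none). Each returns a list of dicts, best first, with "confidence" (0 to 1); they miss things now and then, are a little off and sometimes report something else, mostly with a low value. They report only what shows in the picture. A call takes as long as a camera call.
- trace(camera, query): "region" (420x560 bool, what is visible of it).
- spot_point(camera, query): "location" ([x, y, z] in m, in world coordinates, good to about 4 mm: a listed point, or the origin of a listed thing).
The state is a dict: "t": time; "qpos": joint angles; "qd": joint speeds; "joint_torque": joint torques, N m; "tool_pos": TCP position; "eef_rot": TCP orientation; "contact_force": force on the tool from outside, world axes, zero at the start; "torque": the same for the moment, N m; "width": finger opening in m.
Only numpy, scipy, OpenCV 4.12 (cv2) and the standard library are available. Lean on these libraries where they do the work, as an engineer would, in place of code of your own. Each camera call takes 0.05 s, during which the arm holds its last target.

## Working session

There is one attempt and no reset: what is moved stays moved. The work goes in short steps, Python scripts to look and compute and a shell command to move; the robot and the scene stay as the last step left them, time stands still between calls to the robot, and variables do not carry over. Pictures are saved under pics/ and viewed, and the job is handed in when it is done.

```bash
mkdir -p pics; ls
python3 - <<'E'
from bench import *
import cv2
o=get_obs()
for k,v in o.items(): print(k,v)
for c in ["side","top"]:
    cv2.imwrite(f"pics/{c}0.png",capture(c)); k=get_calibration(c); print(c,k)
for c in ["side","top"]:
    for q in ["fixture","cover_handle","cover_hinge","rod_pivot","rod_grip","rod_tip","cover_socket"]:
        r=spot_point(c,q); print(c,q,[(x["location"],round(x["confidence"],2)) for x in r[:2]])
E
```

```text
pics
t 0.0
qpos [-8.38401073e+01  2.18400028e+01  7.43843380e+01  1.55760851e-04
  8.38598911e+01 -1.23373444e+01]
qd [ 0.02129493  0.08125436  0.11020066  0.04397768 -0.03430601  0.07012639]
joint_torque [ 3.66626000e-04 -4.48465276e+01 -2.31277263e+01 -1.19178630e-04
  4.78472386e-03 -6.48456904e-06]
tool_pos [ 0.17444377 -0.52128716  0.23072349]
eef_rot [[ 3.17258537e-01 -1.55062011e-04  9.48339072e-01]
 [-9.48337999e-01  1.46192617e-03  3.17258417e-01]
 [-1.43559643e-03 -9.99998919e-01  3.16757360e-04]]
contact_force [-0.02650083 -0.32161112  0.05908287]
torque [-5.19565224e-02  7.02701532e-05  3.68822790e-03]
width 0.08518295532438735
side {'fx': 403.70749328863036, 'fy': 403.70749328863036, 'cx': 282.7754266971, 'cy': 206.26449039890116, 'k1': -0.08191586995966309, 'R': array([[-0.88175104, -0.47170463, -0.00313816],
       [-0.29152429,  0.5501484 , -0.78252816],
       [ 0.37084861, -0.68908017, -0.62260728]]), 't': array([0.4618195 , 0.26235553, 0.88315326])}
top {'fx': 477.4060701696623, 'fy': 477.4060701696623, 'cx': 278.5752920052984, 'cy': 206.04136049483577, 'k1': -0.00
[... 298 characters left out ...]
5], 0.59)]
side cover_handle []
side cover_hinge [([0.6262, -0.0503, 0.0835], 0.61)]
side rod_pivot [([0.4747, 0.0773, 0.0538], 0.75)]
side rod_grip [([0.5661, 0.0806, 0.0512], 0.55)]
side rod_tip [([0.6325, 0.0767, 0.0539], 0.6)]
side cover_socket [([0.5155, 0.0771, 0.0884], 0.94), ([0.478, 0.0754, 0.0509], 0.39)]
top fixture [([0.532, -0.0473, -0.002], 0.97)]
top cover_handle [([0.4241, -0.0453, 0.089], 0.85)]
top cover_hinge [([0.6223, -0.0486, 0.0852], 0.77)]
top rod_pivot []
top rod_grip [([0.5668, 0.0809, 0.0497], 0.45), ([0.6016, -0.3136, 0.0001], 0.36)]
top rod_tip [([0.6042, -0.3117, 0.0017], 0.55)]
top cover_socket [([0.5194, 0.0782, 0.0878], 0.64), ([0.626, -0.051, 0.0856], 0.46)]
```

View pics/side0.png

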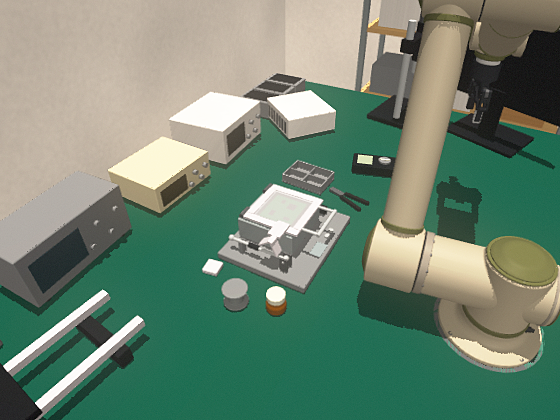

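View pics/top0.png

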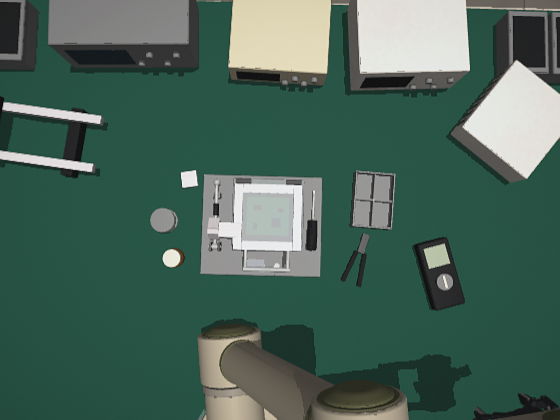

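The side view shows the closed cover centre-left at about (285,210), with the rod lying on its near ledge at (265,245). The top view shows the fixture plate spanning (203–322, 176–276), handle bar at (267,268) and rod at (215,180–250). Next I'll refine the fixture's yaw.

```bash
cat > h.py <<'E'
import numpy as np, cv2
from bench import *
def ray(c,uv):
    k=get_calibration(c); K=np.array([[k["fx"],0,k["cx"]],[0,k["fy"],k["cy"]],[0,0,1.]])
    # slopes drawn at 1+k1 r^2
    p=cv2.undistortPoints(np.array([[uv]],float),K,np.array([k["k1"],0,0,0.]))[0,0]
    d=k["R"].T@np.array([p[0],p[1],1]); o=-k["R"].T@k["t"]; return o,d
def atz(c,uv,z):
    o,d=ray(c,uv); return o+d*(z-o[2])/d[2]
def proj(c,X):
    k=get_calibration(c); p=k["R"]@np.array(X)+k["t"]; s=p[:2]/p[2]; s=s*(1+k["k1"]*(s@s)); return np.array([k["fx"]*s[0]+k["cx"],k["fy"]*s[1]+k["cy"]])
E
python3 - <<'E'
from h import *
im=capture("top")
r=trace("top","fixture")
m=r[0]["region"].astype(np.uint8); print(r[0]["confidence"],m.sum())
c=max(cv2.findContours(m,0,1)[0],key=cv2.contourArea)
w=np.array([atz("top",p[0].astype(float),0.02)[:2] for p in c],np.float32)
rc=cv2.minAreaRect(w); print(rc); print(cv2.boxPoints(rc))
x=im[150:300,180:340]; cv2.imwrite("pics/top_z.png",cv2.resize(x,None,fx=5,fy=5,interpolation=cv2.INTER_CUBIC)[:600+150][:600])
for q in ["cover_handle","cover_hinge","cover_socket","fixture","rod_grip","rod_tip","rod_pivot"]:
    for c in ["top","side"]:
        if c=="side" and q=="cover_handle": capture("side")
        a=spot_point(c,q)
        if a: print(q,c,np.round(a[0]["location"],4),a[0]["confidence"])
E
```

```text
0.82 11674
((0.5263270139694214, -0.035403892397880554), (0.25347408652305603, 0.30323049426078796), 0.41433316469192505)
[[ 0.39849693  0.1152909 ]
 [ 0.40068966 -0.18793166]
 [ 0.6541571  -0.1860987 ]
 [ 0.65196437  0.11712387]]
cover_handle top [ 0.4227 -0.0461  0.0898] 0.91
cover_handle side [ 0.4261 -0.0478  0.0879] 0.84
cover_hinge top [ 0.6249 -0.0506  0.0853] 0.63
cover_hinge side [ 0.6259 -0.0475  0.0878] 0.95
cover_socket top [0.5197 0.0795 0.0894] 0.93
cover_socket side [0.5124 0.0784 0.0848] 0.82
fixture top [ 5.319e-01 -4.880e-02 -2.000e-04] 0.73
fixture side [ 0.5412 -0.0473 -0.001 ] 0.64
rod_grip top [0.5665 0.0812 0.0499] 0.51
rod_grip side [0.5675 0.0802 0.0507] 0.57
rod_tip top [0.6326 0.074  0.051 ] 0.49
rod_tip side [0.4765 0.0769 0.0508] 0.69
rod_pivot top [0.4776 0.0789 0.0463] 0.5
rod_pivot side [0.4771 0.0758 0.0527] 0.5
```

View pics/top_z.png

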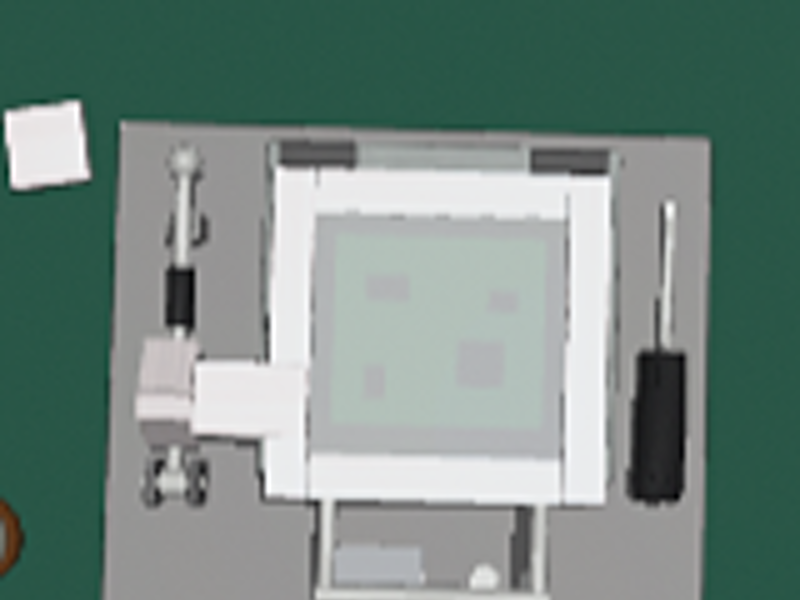

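```bash
python3 -m crank '0 0 0 0 -0.125 0;0 0 0 0 -0.125 0;0 0 0 0 -0.125 0;0 0 0 0 -0.125 0;0 0 0 0 -0.125 0;0 0 0 0 -0.125 0;0 0 0 0 -0.125 0;0 0 0 0 -0.125 0;0 0 0 0 -0.125 0;0 0 0 0 -0.123 0' 0.15; python3 -c "
from bench import *;o=get_obs();print(o['eef_rot'],o['qpos'])"
```

```text
t: 2.65
tool_pos: [0.1745, -0.5216, 0.2313]
eef_rot: [[1.0, 0.0, -0.005], [0.005, -0.0, 1.0], [0.0, -1.0, -0.0]]
contact_force: [-0.1, 0.5, -0.2]
width: 0.0361
[[ 9.99986954e-01  3.69080238e-05 -5.10785737e-03]
 [ 5.10785900e-03 -4.42319803e-05  9.99986954e-01]
 [ 3.66816117e-05 -9.99999998e-01 -4.44199242e-05]] [-8.38418614e+01  2.18059948e+01  7.43329295e+01  1.84117658e-03
  8.38583292e+01 -8.41347184e+01]
```

```bash
python3 -m crank '0.025 0 0.045 0 0 0;0.025 0 0.045 0 0 0;0.025 0 0.045 0 0 0;0.025 0 0.045 0 0 0;0.025 0 0.045 0 0 0;0.025 0 0.045 0 0 0;0.025 0 0.045 0 0 0;0.025 0 0.045 0 0 0;0.025 0.01 0.045 0 0 0;0.027 0.01 0.045 0 0 0'; python3 -m crank '0 0.02 0.02 0 0 0;0 0.02 0 0 0 0;0 0.02 0 0 0 0;0 0.02 0 0 0 0;0 0.02 0 0 0 0;0 0.01 0 0 0 0;0 0 0 0 0 0;0 0 0 0 0 0;0 0 0 0 0 0;0 0 0 0 0 0'
python3 - <<'E'
from h import *
cv2.imwrite("pics/s2.png",capture("side")[150:300,180:380].repeat(4,0).repeat(4,1));cv2.imwrite("pics/t2.png",capture("top")[150:300,180:380].repeat(4,0).repeat(4,1))
print(spot_point("top","cover_handle"),spot_point("side","cover_handle"))
E
```

```text
t: 3.65
tool_pos: [0.4185, -0.085, 0.2126]
eef_rot: [[1.0, 0.001, 0.0], [-0.0, -0.001, 1.0], [0.001, -1.0, -0.001]]
contact_force: [0.9, -0.5, 0.3]
width: 0.0364
t: 4.65
tool_pos: [0.4181, -0.067, 0.103]
eef_rot: [[1.0, 0.001, -0.0], [0.0, -0.001, 1.0], [0.001, -1.0, -0.001]]
contact_force: [0.7, -0.1, -0.7]
width: 0.0364
[] [{'location': [0.4256, -0.0478, 0.0893], 'confidence': 0.56}]
```

View pics/s2.png

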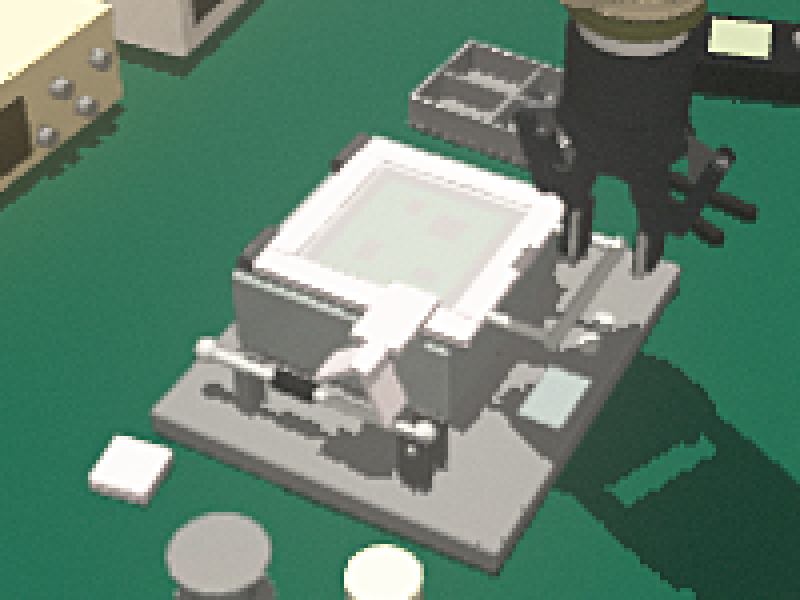

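View pics/t2.png

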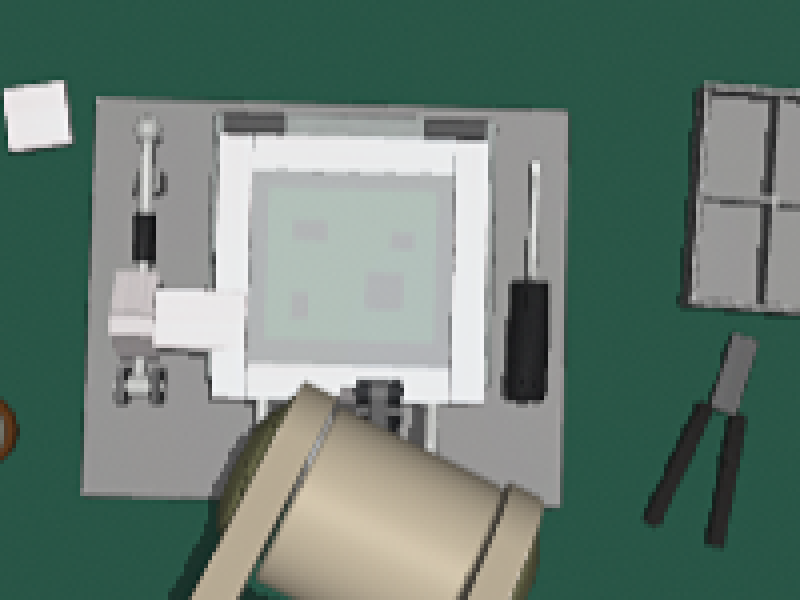

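The gripper straddles the bar (side crop ~(600,240)), offset towards -y. I'll centre it, lower it and close.

```bash
python3 -m crank '0.003 0 0.009 0 0 0;0.0035 0 0.009 0 0 0;0 0.007 0 0 0 0;0 0.007 0 0 0 0;0 0.007 0 0 0 0;0 0.007 0 0 0 0;0 0.007 0 0 0 0;0 0 0 0 0 0;0 0 0 0 0 0;0 0 0 0 0 0'; python3 -m crank '0 0 0 0 0 0;0 0 0 0 0 0;0 0 0 0 0 0;0 0 0 0 0 0;0 0 0 0 0 0;0 0 0 0 0 0;0 0 0 0 0 0;0 0 0 0 0 0;0 0 0 0 0 0;0 0 0 0 0 0' 1;  python3 - <<'E'
from h import *
cv2.imwrite("pics/s3.png",capture("side")[150:300,180:380].repeat(4,0).repeat(4,1))
E
```

```text
t: 5.85
tool_pos: [0.4245, -0.049, 0.0676]
eef_rot: [[1.0, 0.0, 0.0], [-0.0, -0.0, 1.0], [0.0, -1.0, -0.0]]
contact_force: [0.2, -0.2, 0.2]
width: 0.0359
t: 6.85
tool_pos: [0.4255, -0.049, 0.0678]
eef_rot: [[1.0, 0.003, 0.0], [-0.0, -0.0, 1.0], [0.003, -1.0, -0.0]]
contact_force: [4.0, 1.8, -1.3]
width: 0.0079
```

View pics/s3.png

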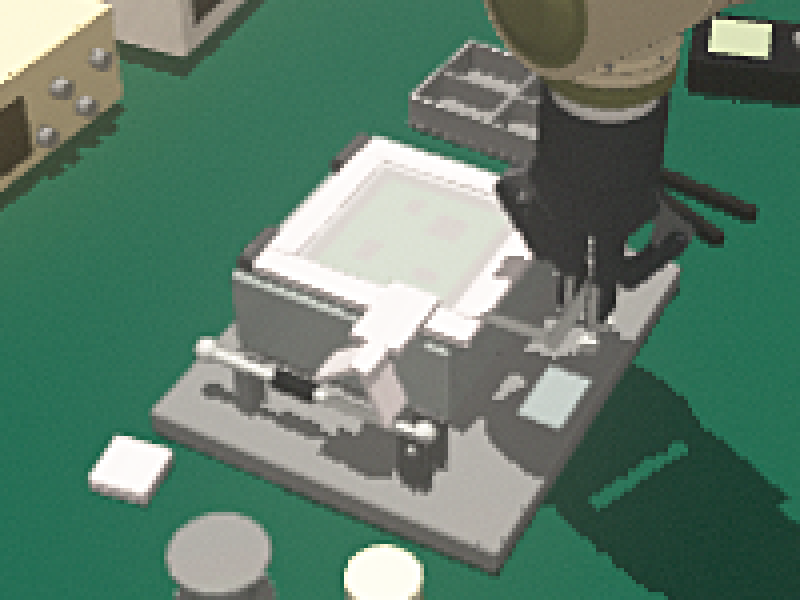

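Run:
```python
import numpy as np
d=np.r_[.02,.04,.05,[.06]*25,.05,.04,.03,.02]; a=np.r_[0,np.cumsum(d)]
print(a[-1])
X=np.round(-200*np.cos(a),1);Z=np.round(200*np.sin(a),1)
for i in range(len(d)): print(i,"%.3f"%a[i+1],"dx %.1f ty %.1f"%(X[i+1]-X[i],-(Z[i+1]-Z[i])))
```

```text
1.750000000000001
0 0.020 dx 0.0 ty -4.0
1 0.060 dx 0.4 ty -8.0
2 0.110 dx 0.8 ty -10.0
3 0.170 dx 1.7 ty -11.8
4 0.230 dx 2.4 ty -11.8
5 0.290 dx 3.1 ty -11.6
6 0.350 dx 3.7 ty -11.4
7 0.410 dx 4.5 ty -11.1
8 0.470 dx 5.1 ty -10.9
9 0.530 dx 5.7 ty -10.5
10 0.590 dx 6.4 ty -10.2
11 0.650 dx 7.0 ty -9.7
12 0.710 dx 7.5 ty -9.4
13 0.770 dx 8.1 ty -8.8
14 0.830 dx 8.6 ty -8.4
15 0.890 dx 9.1 ty -7.8
16 0.950 dx 9.6 ty -7.3
17 1.010 dx 9.9 ty -6.7
18 1.070 dx 10.4 ty -6.0
19 1.130 dx 10.7 ty -5.5
20 1.190 dx 11.0 ty -4.8
21 1.250 dx 11.2 ty -4.1
22 1.310 dx 11.5 ty -3.4
23 1.370 dx 11.7 ty -2.8
24 1.430 dx 11.8 ty -2.0
25 1.490 dx 12.0 ty -1.3
26 1.550 dx 11.9 ty -0.7
27 1.610 dx 12.0 ty 0.2
28 1.660 dx 10.0 ty 0.6
29 1.700 dx 8.0 ty 0.9
30 1.730 dx 5.9 ty 0.8
31 1.750 dx 3.9 ty 0.7
```

```bash
python3 -m crank '0 -0.004 0 0 0 0;0.0004 -0.008 0 0 0 0;0.0008 -0.01 0 0 0 0;0.0017 -0.0118 0 0 0 0;0.0024 -0.0118 0 0 0 0;0.0031 -0.0116 0 0 0 0;0.0037 -0.0114 0 0 0 0;0.0045 -0.0111 0 0 0 0;0.0051 -0.0109 0 0 0 0;0.0057 -0.0105 0 0 0 0'
```

```text
t: 7.9
tool_pos: [0.4563, -0.0492, 0.169]
eef_rot: [[1.0, 0.011, 0.001], [-0.001, -0.0, 1.0], [0.011, -1.0, -0.0]]
contact_force: [31.7, 1.4, -24.7]
width: 0.0078
```

The force points towards the hinge, so my arc centre is about 2–4 mm off. I'll correct the centre using the measured pose.

Run:
```python
import numpy as np
d=np.r_[.03,[.05]*20,.04,.03,.03,.03,.03]; a=.55+np.cumsum(d)
print(a[-1])
X=np.r_[452,np.round(626.8-200*np.cos(a),1)];Z=np.r_[168.7,np.round(64.5+200*np.sin(a),1)]
for i in range(len(d)): print(i,"%.3f"%a[i],"dx %.1f ty %.1f"%(X[i+1]-X[i],-(Z[i+1]-Z[i])), X[i+1],Z[i+1])
```

```text
1.7400000000000004
0 0.580 dx 7.5 ty -5.4 459.5 174.1
1 0.630 dx 5.7 ty -8.2 465.2 182.3
2 0.680 dx 6.1 ty -8.0 471.3 190.3
3 0.730 dx 6.5 ty -7.6 477.8 197.9
4 0.780 dx 6.8 ty -7.3 484.6 205.2
5 0.830 dx 7.2 ty -6.9 491.8 212.1
6 0.880 dx 7.6 ty -6.5 499.4 218.6
7 0.930 dx 7.8 ty -6.2 507.2 224.8
8 0.980 dx 8.2 ty -5.8 515.4 230.6
9 1.030 dx 8.4 ty -5.4 523.8 236.0
10 1.080 dx 8.7 ty -4.9 532.5 240.9
11 1.130 dx 9.0 ty -4.5 541.5 245.4
12 1.180 dx 9.1 ty -4.0 550.6 249.4
13 1.230 dx 9.4 ty -3.6 560.0 253.0
14 1.280 dx 9.5 ty -3.1 569.5 256.1
15 1.330 dx 9.6 ty -2.6 579.1 258.7
16 1.380 dx 9.8 ty -2.2 588.9 260.9
17 1.430 dx 9.8 ty -1.6 598.7 262.5
18 1.480 dx 10.0 ty -1.2 608.7 263.7
19 1.530 dx 9.9 ty -0.6 618.6 264.3
20 1.580 dx 10.0 ty -0.2 628.6 264.5
21 1.620 dx 8.0 ty 0.2 636.6 264.3
22 1.650 dx 6.0 ty 0.4 642.6 263.9
23 1.680 dx 6.0 ty 0.6 648.6 263.3
24 1.710 dx 6.0 ty 0.7 654.6 262.6
25 1.740 dx 5.9 ty 1.0 660.5 261.6
```

```bash
python3 -m crank '0.0075 -0.0054 0 0 0 0;0.0057 -0.0082 0 0 0 0;0.0061 -0.008 0 0 0 0;0.0065 -0.0076 0 0 0 0;0.0068 -0.0073 0 0 0 0;0.0072 -0.0069 0 0 0 0;0.0076 -0.0065 0 0 0 0;0.0078 -0.0062 0 0 0 0;0.0082 -0.0058 0 0 0 0;0.0084 -0.0054 0 0 0 0'
```

```text
t: 8.9
tool_pos: [0.5232, -0.0494, 0.2363]
eef_rot: [[1.0, -0.002, 0.0], [-0.0, -0.001, 1.0], [-0.002, -1.0, -0.001]]
contact_force: [-1.5, -5.3, -1.9]
width: 0.0081
```

Forces are nearly gone, so I'll continue.

```bash
python3 -m crank '0.0087 -0.0049 0 0 0 0;0.009 -0.0045 0 0 0 0;0.0091 -0.004 0 0 0 0;0.0094 -0.0036 0 0 0 0;0.0095 -0.0031 0 0 0 0;0.0096 -0.0026 0 0 0 0;0.0098 -0.0022 0 0 0 0;0.0098 -0.0016 0 0 0 0;0.01 -0.0012 0 0 0 0;0.0099 -0.0006 0 0 0 0'; python3 -m crank '0.01 -0.0002 0 0 0 0;0.008 0.0002 0 0 0 0;0.006 0.0004 0 0 0 0;0.006 0.0006 0 0 0 0;0.006 0.0007 0 0 0 0;0.006 0.001 0 0 0 0;0 0 0 0 0 0;0 0 0 0 0 0;0 0 0 0 0 0;0 0 0 0 0 0';  python3 - <<'E'
from h import *
cv2.imwrite("pics/s4.png",capture("side")[80:300,120:380].repeat(3,0).repeat(3,1)[:600])
E
```

```text
t: 9.9
tool_pos: [0.6184, -0.0498, 0.2652]
eef_rot: [[1.0, -0.0, 0.001], [-0.001, -0.002, 1.0], [-0.0, -1.0, -0.002]]
contact_force: [-2.3, -6.0, 2.4]
width: 0.008
t: 10.9
tool_pos: [0.6604, -0.0496, 0.2623]
eef_rot: [[1.0, 0.001, 0.001], [-0.001, -0.001, 1.0], [0.001, -1.0, -0.001]]
contact_force: [-0.2, -4.7, 3.3]
width: 0.0077
```

View pics/s4.png

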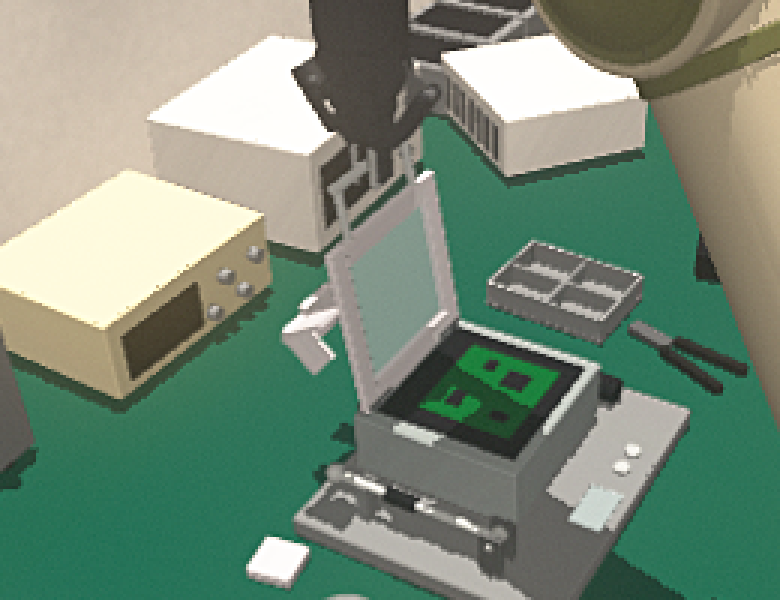

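The cover leans back past upright (hinge at crop (400,360), handle in the fingers at (360,180)). I'll go gently nearly to the stop, then release.

```bash
python3 -m crank '0.003 0.0006 0 0 0 0;0.003 0.0007 0 0 0 0;0.0028 0.0007 0 0 0 0;0 0 0 0 0 0;0 0 0 0 0 0;0 0 0 0 0 0;0 0 0 0 0 0;0 0 0 0 0 0;0 0 0 0 0 0;0 0 0 0 0 0';python3 -m crank '0 0 0 0 0 0;0 0 0 0 0 0;0 0 0 0 0 0;0 0 0 0 0 0;0 -0.006 0 0 0 0;0 -0.01 0 0 0 0;0 -0.01 0 0 0 0;0 -0.014 0 0 0 0;0 -0.014 0 0 0 0;0 -0.014 0 0 0 0' 0.4
python3 - <<'E'
from h import *
cv2.imwrite("pics/s5.png",capture("side")[80:300,120:380].repeat(3,0).repeat(3,1)[:600])
for q in ["rod_grip","rod_tip","rod_pivot","cover_handle","cover_hinge","cover_socket"]:
    a=spot_point("side",q)
    print(q,[(np.round(x["location"],4),x["confidence"]) for x in a[:2]])
E
```

```text
t: 11.95
tool_pos: [0.6691, -0.0496, 0.2605]
eef_rot: [[1.0, 0.001, 0.001], [-0.001, -0.001, 1.0], [0.001, -1.0, -0.001]]
contact_force: [-0.1, -5.2, 3.1]
width: 0.0078
t: 12.95
tool_pos: [0.6691, -0.0489, 0.3291]
eef_rot: [[1.0, 0.001, -0.0], [0.0, -0.0, 1.0], [0.001, -1.0, -0.0]]
contact_force: [0.0, -0.2, -0.3]
width: 0.0256
rod_grip [(array([0.5649, 0.0764, 0.0527]), 0.65)]
rod_tip [(array([0.6326, 0.0753, 0.0486]), 0.7)]
rod_pivot [(array([0.4739, 0.0768, 0.0495]), 0.52)]
cover_handle [(array([ 0.6781, -0.05  ,  0.2794]), 0.65)]
cover_hinge [(array([ 0.6292, -0.0501,  0.0843]), 0.6)]
cover_socket [(array([0.6505, 0.0735, 0.1929]), 0.89)]
```

View pics/s5.png

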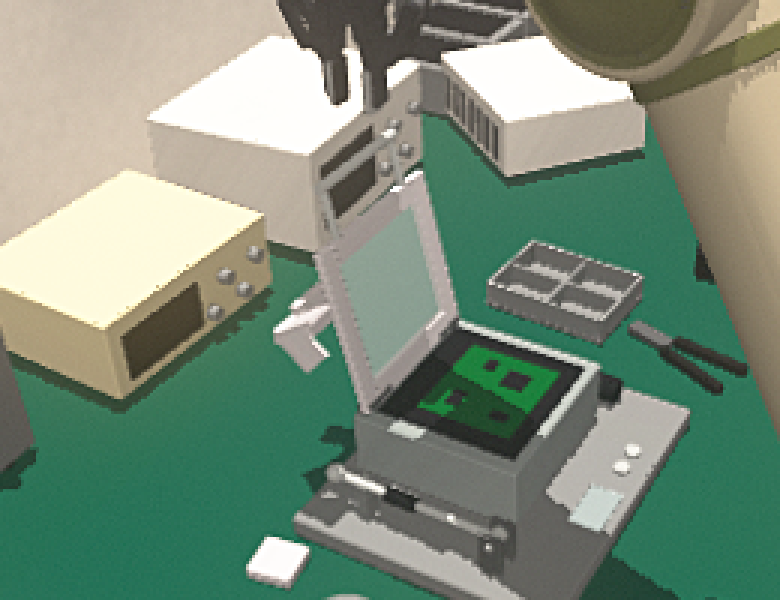

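The cover rests on its stop (socket arm at crop (300,335)) and the rod is still in its clip. Moving above the rod grip now.

```bash
python3 -m crank '-0.01 0 0.012 0 0 0;-0.018 0 0.023 0 0 0;-0.02 0 0.025 0 0 0;-0.02 0 0.025 0 0 0;-0.02 0 0.025 0 0 0;-0.0145 0 0.018 0 0 0;0 0 0 0 -0.14 0;0 0 0 0 -0.15 0;0 0 0 0 -0.15 0;0 0 0 0 -0.15 0' 0.06; python3 -m crank '0 0.02 0 0 -0.14 0;0 0.03 0 0 -0.14 0;0 0.03 0 0 -0.14 0;0 0.03 0 0 -0.14 0;0 0.03 0 0 -0.14 0;0 0.03 0 0 -0.14 0;0 0.03 0 0 -0.141 0;0 0.02 0 0 0 0;0 0.01 0 0 0 0;0 0 0 0 0 0'
python3 - <<'E'
from h import *
cv2.imwrite("pics/s6.png",capture("side")[80:300,120:380].repeat(3,0).repeat(3,1)[:600])
cv2.imwrite("pics/t6.png",capture("top")[150:300,180:380].repeat(4,0).repeat(4,1))
for q in ["rod_grip","rod_tip","rod_pivot"]:
  for c in ["side","top"]:
    a=spot_point(c,q)
    print(q,c,[(np.round(x["location"],4),x["confidence"]) for x in a[:2]])
E
```

```text
t: 14.3
tool_pos: [0.5664, 0.0792, 0.327]
eef_rot: [[0.827, -0.001, -0.562], [0.562, 0.0, 0.827], [-0.001, -1.0, 0.001]]
contact_force: [-0.6, -0.5, -1.1]
width: 0.0399
t: 15.3
tool_pos: [0.566, 0.0791, 0.0963]
eef_rot: [[0.0, -0.003, -1.0], [1.0, 0.0, 0.0], [0.0, -1.0, 0.003]]
contact_force: [0.6, 0.0, -0.3]
width: 0.0402
rod_grip side [(array([0.4756, 0.0768, 0.0515]), 0.69), (array([0.565 , 0.0788, 0.0485]), 0.59)]
rod_grip top [(array([ 0.6216, -0.0478,  0.0863]), 0.55)]
rod_tip side [(array([0.6339, 0.0755, 0.0538]), 0.75), (array([ 0.4575, -0.2821,  0.0015]), 0.19)]
rod_tip top []
rod_pivot side [(array([0.4792, 0.0783, 0.0512]), 0.63), (array([ 0.4596, -0.2824,  0.0026]), 0.43)]
rod_pivot top []
```

View pics/s6.png

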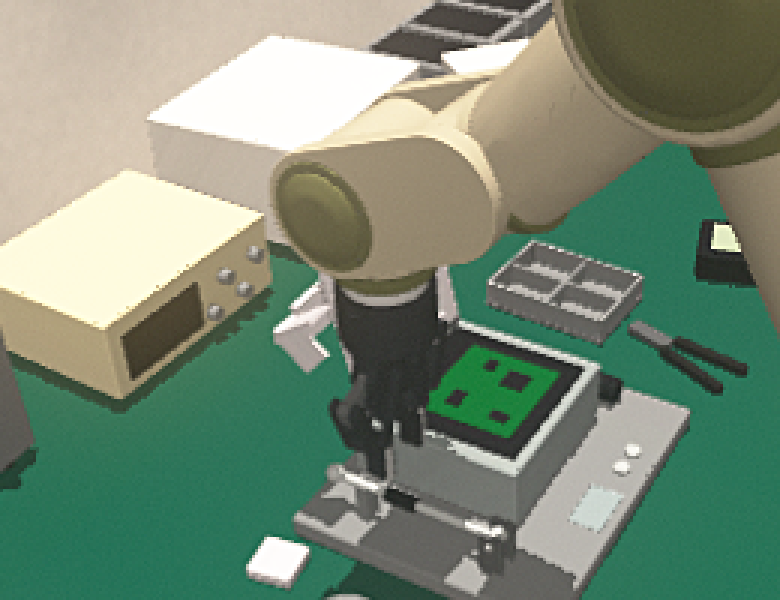

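View pics/t6.png

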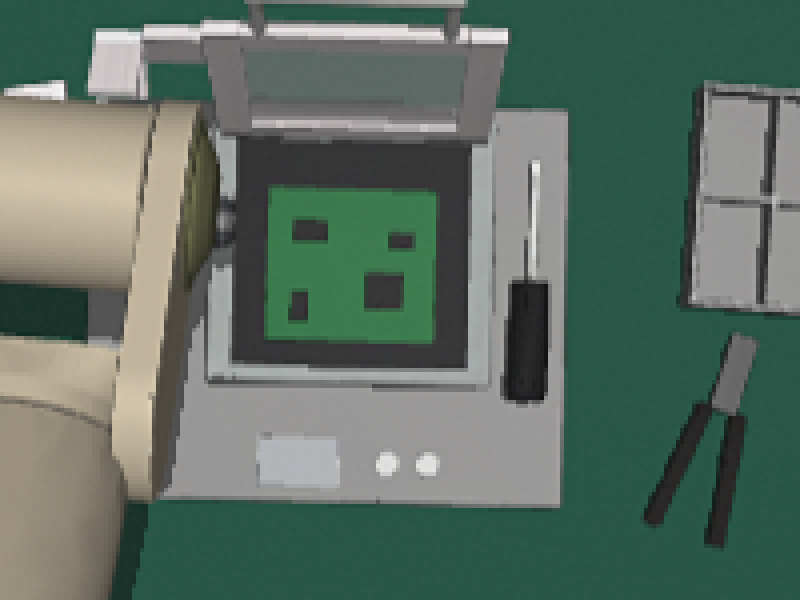

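The gripper is directly over the black sleeve (crop (400,500)). Lower and close.

```bash
python3 -m crank '0 0.01 0 0 0 0;0 0.01 0 0 0 0;0 0.01 0 0 0 0;0 0.01 0 0 0 0;0 0.01 0 0 0 0;0 0.008 0 0 0 0;0 0.005 0 0 0 0;0 0 0 0 0 0;0 0 0 0 0 0;0 0 0 0 0 0';python3 -m crank '0 0 0 0 0 0;0 0 0 0 0 0;0 0 0 0 0 0;0 0 0 0 0 0;0 0 0 0 0 0;0 0 0 0 0 0;0 0 0 0 0 0;0 0 0 0 0 0;0 0 0 0 0 0;0 0 0 0 0 0' 1
python3 - <<'E'
from h import *
cv2.imwrite("pics/s7.png",capture("side")[80:300,120:380].repeat(3,0).repeat(3,1)[:600])
E
```

```text
t: 16.7
tool_pos: [0.5666, 0.0789, 0.0358]
eef_rot: [[-0.0, 0.001, -1.0], [1.0, -0.001, -0.0], [-0.001, -1.0, -0.001]]
contact_force: [-7.2, -0.9, 15.2]
width: 0.04
t: 17.7
tool_pos: [0.5668, 0.0775, 0.0341]
eef_rot: [[-0.0, -0.0, -1.0], [1.0, -0.002, -0.0], [-0.002, -1.0, 0.0]]
contact_force: [0.2, -9.3, 1.4]
width: 0.0121
```

View pics/s7.png

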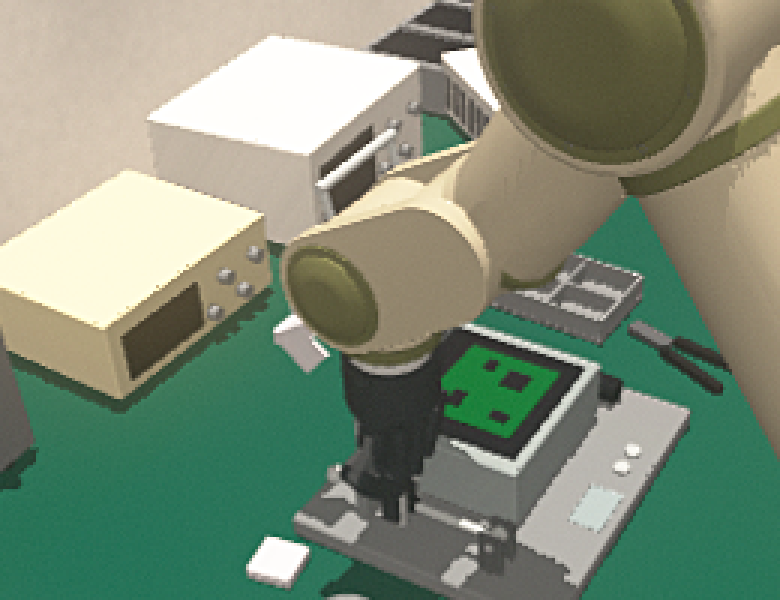

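```bash
python3 -m crank '-0.001 -0.0054 -0.0008 -0.06 0 0;0 -0.0054 -0.0008 -0.06 0 0;0 -0.0054 -0.0008 -0.06 0 0;0 -0.0054 -0.0008 -0.06 0 0;0 -0.0054 -0.0008 -0.06 0 0;0 0 0 0 0 0;0 0 0 0 0 0;0 0 0 0 0 0;0 0 0 0 0 0;0 0 0 0 0 0'
python3 - <<'E'
from h import *
cv2.imwrite("pics/s8.png",capture("side")[80:300,120:380].repeat(3,0).repeat(3,1)[:600])
o=get_obs();print(o["qpos"],o["torque"]); R=o["eef_rot"]; print(np.arctan2(R[0,1],-R[2,1]))
for q in ["rod_grip","rod_tip","rod_pivot"]:
    a=spot_point("side",q)
    print(q,[(np.round(x["location"],4),x["confidence"]) for x in a[:2]])
E
```

```text
t: 18.75
tool_pos: [0.5675, 0.0774, 0.0614]
eef_rot: [[0.0, 0.295, -0.955], [1.0, -0.001, 0.0], [-0.001, -0.955, -0.295]]
contact_force: [-0.7, -3.6, 1.0]
width: 0.0117
[ -4.68188529  29.25616741  97.19072448   2.25383268  36.43914359
 -96.28300002] [-0.70812229  0.19389619 -0.33794098]
0.29994757464631394
rod_grip [(array([0.5633, 0.0798, 0.0756]), 0.62), (array([ 6.464e-01,  1.541e-01, -5.000e-04]), 0.37)]
rod_tip [(array([0.6245, 0.0765, 0.096 ]), 0.73)]
rod_pivot [(array([0.4777, 0.076 , 0.0526]), 0.72)]
```

View pics/s8.png

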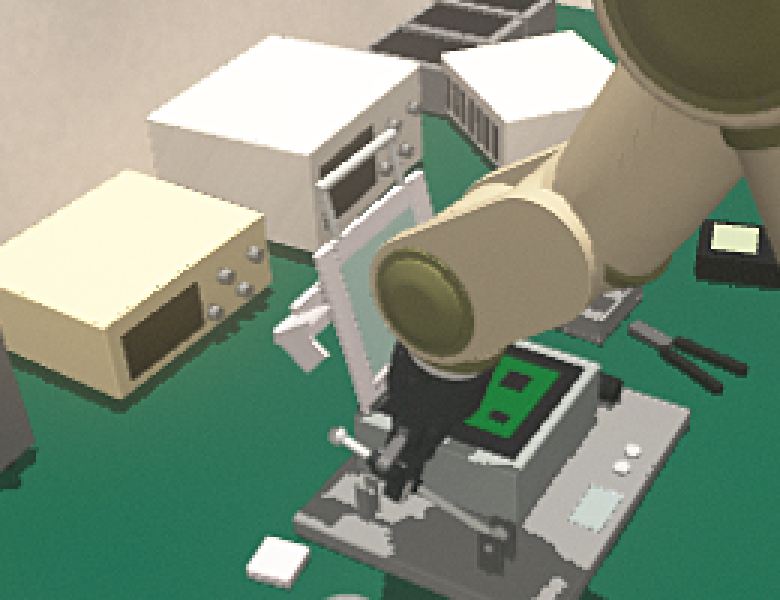

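Run:
```python
import numpy as np
a=np.linspace(.301,.935,11); p=90*np.c_[np.cos(a),np.sin(a)]; d=np.diff(p,axis=0)
for dx,dz in d: print("%.1f %.1f"%(.295*dx-.955*dz,-.955*dx-.295*dz))
```

```text
-5.7 0.2
-5.7 0.5
-5.6 0.9
-5.6 1.3
-5.5 1.6
-5.4 2.0
-5.2 2.3
-5.1 2.6
-4.9 2.9
-4.7 3.2
```

```bash
python3 -m crank '0 -0.0057 0.0002 0 0 0;0 -0.0057 0.0005 0 0 0;0 -0.0056 0.0009 0 0 0;0 -0.0056 0.0013 0 0 0;0 -0.0055 0.0016 0 0 0;0 -0.0054 0.002 0 0 0;0 -0.0052 0.0023 0 0 0;0 -0.0051 0.0026 0 0 0;0 -0.0049 0.0029 0 0 0;0 -0.0047 0.0032 0 0 0'
python3 - <<'E'
from h import *
cv2.imwrite("pics/s9.png",capture("side")[80:300,120:380].repeat(3,0).repeat(3,1)[:600])
o=get_obs();print(o["qpos"],o["torque"]); R=o["eef_rot"]; g=o["tool_pos"]-.016*R[:,1]; print(g, np.arctan2(g[2]-.05,g[0]-.4768))
P=np.array([.4768,.078,.05])
for q in ["rod_grip","rod_tip","rod_pivot"]:
    a=spot_point("side",q)
    print(q,[(np.round(x["location"],4),x["confidence"],np.arctan2(x["location"][2]-.05,x["location"][0]-.4768)) for x in a[:2]])
for t in [.8,.9,.95,1.0]: print(t,(proj("side",P+.156*np.array([np.cos(t),0,np.sin(t)]))-[120,80])*3)
E
```

```text
t: 19.95
tool_pos: [0.5302, 0.0776, 0.1039]
eef_rot: [[-0.001, 0.283, -0.959], [1.0, -0.001, -0.001], [-0.001, -0.959, -0.283]]
contact_force: [-7.5, -7.6, -12.3]
width: 0.0109
[ -5.01483398  22.65758183  99.63566665   2.08688432  41.35750745
 -96.48064394] [-1.30024569  2.2674647   0.06702731]
[0.52525402 0.07769385 0.11961903] 0.9627679745405295
rod_grip [(array([0.5385, 0.0794, 0.1134]), 0.56, np.float64(0.798986455710975))]
rod_tip [(array([0.5858, 0.0784, 0.1631]), 0.68, np.float64(0.8038562199768802))]
rod_pivot [(array([0.4769, 0.074 , 0.0502]), 0.53, np.float64(1.1071487177941322))]
0.8 [370.93970051 388.88518482]
0.9 [382.90206884 382.99855596]
0.95 [389.43188221 380.60451608]
1.0 [396.31130772 378.59459434]
```

View pics/s9.png

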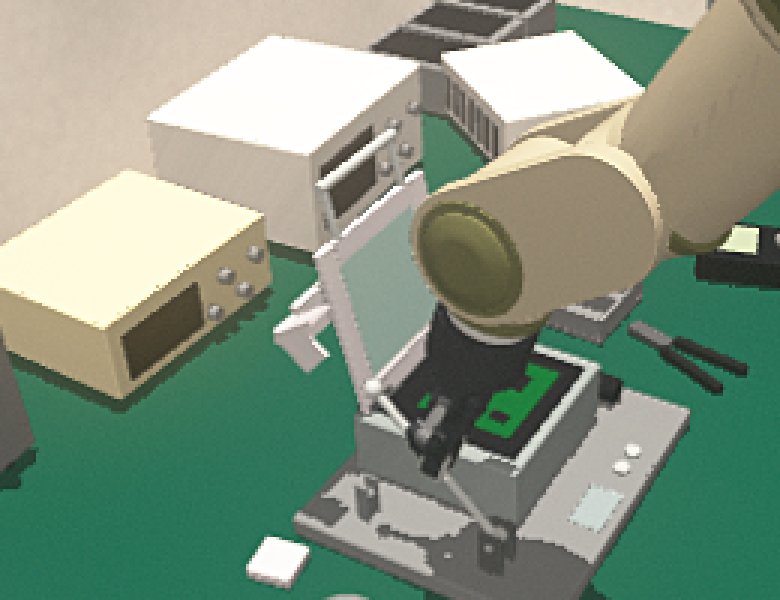

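The ball is at crop (374,386), so the rod is at about 0.82; the sleeve turned less in the fingers than planned. I'll turn rigidly a further 0.13 about the pivot.

```bash
python3 -m crank '0 -0.002 0.0011 -0.03 0 0;0 -0.002 0.0011 -0.03 0 0;0 -0.002 0.0011 -0.03 0 0;0 -0.002 0.0011 -0.03 0 0;0 -0.0007 0.0003 -0.01 0 0;0 0 0 0 0 0;0 0 0 0 0 0;0 0 0 0 0 0;0 0 0 0 0 0;0 0 0 0 0 0'
cat > rod.py <<'E'
from h import *
import sys
im=capture("side")
cv2.imwrite(sys.argv[1],im[130:260,200:380].repeat(4,0).repeat(4,1))
o=get_obs();print(o["qpos"],o["torque"])
P=np.array([.4768,.078,.05])
for q in ["rod_grip","rod_tip"]:
    a=spot_point("side",q)
    print(q,[(np.round(x["location"],4),x["confidence"],np.arctan2(x["location"][2]-.05,x["location"][0]-.4768)) for x in a[:2]])
print("pivot",(proj("side",P)-[200,130])*4)
for t in [.8,.85,.9,.95,1.0]: print(t,(proj("side",P+.156*np.array([np.cos(t),0,np.sin(t)]))-[200,130])*4)
E
python3 rod.py pics/s10.png
```

```text
t: 21.15
tool_pos: [0.5232, 0.0777, 0.1101]
eef_rot: [[-0.002, 0.405, -0.914], [1.0, -0.0, -0.002], [-0.001, -0.914, -0.405]]
contact_force: [-7.0, -9.1, -12.3]
width: 0.0108
[ -5.49465788  20.16824219 105.61140358   4.3610121   30.51190013
 -98.87896576] [-1.30544483  2.22452091 -0.11915551]
rod_grip [(array([0.5305, 0.0813, 0.1245]), 0.72, np.float64(0.9462430699160362)), (array([0.6502, 0.0763, 0.1964]), 0.5, np.float64(0.701170144171003))]
rod_tip [(array([0.57  , 0.0778, 0.1745]), 0.58, np.float64(0.9281954235197627))]
pivot [338.46216926 515.32078806]
0.8 [174.58626735 318.51357976]
0.85 [182.31249608 314.35127701]
0.9 [190.53609178 310.66474128]
0.95 [199.24250961 307.4726881 ]
1.0 [208.41507695 304.79279245]
```

View pics/s10.png

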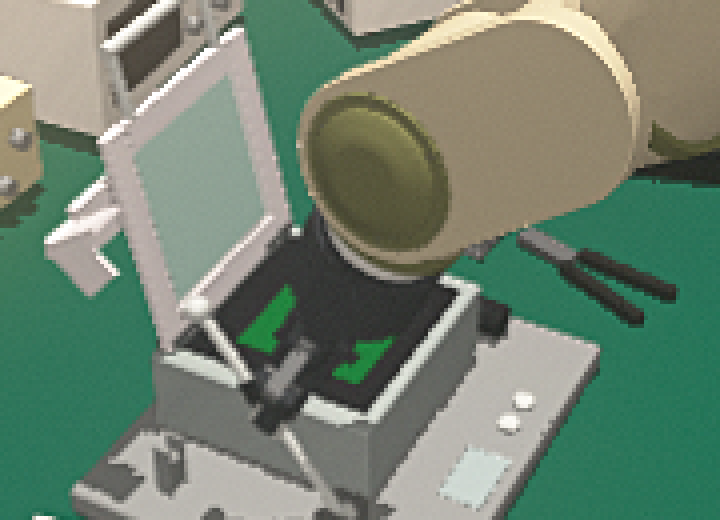

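```bash
python3 -m crank '0 0 0 0 0 0;0 0 0 0 0 0;0 0 0 0 0 0;0 0 0 0 0 0;0 0 0 0 0 0;0 0 0 0 0 0;0 0 0 0 0 0;0 0 0 0 0 0;0 0 0 0 0 0;0 0 0 0 0 0' 0.4; python3 rod.py pics/s11.png
```

```text
t: 22.3
tool_pos: [0.5275, 0.0781, 0.114]
eef_rot: [[-0.0, 0.417, -0.909], [1.0, 0.0, -0.0], [-0.0, -0.909, -0.417]]
contact_force: [0.2, -0.1, 0.4]
width: 0.0256
[ -5.43252152  20.02410471 105.2464291    4.50254621  30.26830427
 -98.84079778] [-0.00813726  0.15822124 -0.03241952]
rod_grip [(array([ 0.416 , -0.4797,  0.0005]), 0.71, np.float64(-2.4582861837998875)), (array([0.5287, 0.0806, 0.1222]), 0.7, np.float64(0.9475399208642036))]
rod_tip [(array([0.571 , 0.0778, 0.1742]), 0.65, np.float64(0.9219065095765786))]
pivot [338.46216926 515.32078806]
0.8 [174.58626735 318.51357976]
0.85 [182.31249608 314.35127701]
0.9 [190.53609178 310.66474128]
0.95 [199.24250961 307.4726881 ]
1.0 [208.41507695 304.79279245]
```

View pics/s11.png

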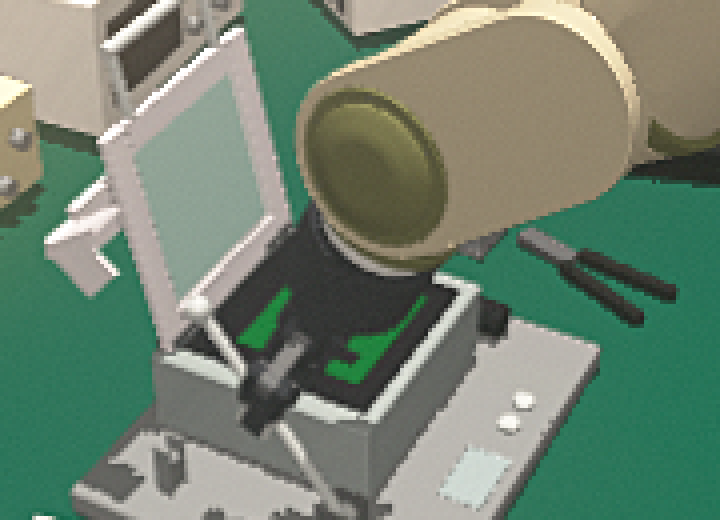

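Rod stays at ≈0.93 after release. Retreating.

```bash
python3 -m crank '0 -0.006 0 0 0 0;0 -0.01 0 0 0 0;0 -0.012 0 0 0 0;0 -0.012 0 0 0 0;0 -0.015 0 0 0 0;0 -0.02 0 0 0 0;0 -0.02 0 0 0 0;0 -0.025 0.01 0 0 0;0 -0.025 0.01 0 0 0;0 -0.015 0.01 0 0 0'; python3 -m crank '0 -0.01 0 0.08 0 0;0 -0.01 0 0.08 0 0;0 -0.01 0 0.08 0 0;0 -0.01 0 0.08 0 0;0 -0.01 0 0.07 0 0;0 0 0 0.04 0.02 0;0 0 0 0 0.14 0;0 0 0 0 0.14 0;0 0 0 0 0.14 0;0 0 0 0 0.14 0'; python3 rod.py pics/s12.png
```

```text
t: 23.45
tool_pos: [0.4324, 0.0782, 0.2492]
eef_rot: [[-0.0, 0.419, -0.908], [1.0, -0.0, -0.0], [-0.0, -0.908, -0.419]]
contact_force: [0.1, -0.4, 0.3]
width: 0.0252
t: 24.45
tool_pos: [0.4196, 0.0781, 0.2957]
eef_rot: [[0.553, 0.001, -0.833], [0.833, 0.0, 0.553], [0.001, -1.0, -0.001]]
contact_force: [0.5, 1.3, 0.0]
width: 0.0259
[-5.44682625e+00  6.58210431e+00  8.46377087e+01  1.83254205e-02
  8.87289011e+01 -6.14989387e+01] [-0.01277898 -0.02055754  0.03961875]
rod_grip [(array([0.5312, 0.0791, 0.1201]), 0.64, np.float64(0.9108404363533587)), (array([ 5.381e-01,  2.063e-01, -3.000e-04]), 0.29, np.float64(-0.6871492082665744))]
rod_tip [(array([0.5695, 0.0765, 0.1756]), 0.55, np.float64(0.9349824464610249))]
pivot [338.46216926 515.32078806]
0.8 [174.58626735 318.51357976]
0.85 [182.31249608 314.35127701]
0.9 [190.53609178 310.66474128]
0.95 [199.24250961 307.4726881 ]
1.0 [208.41507695 304.79279245]
```

View pics/s12.png

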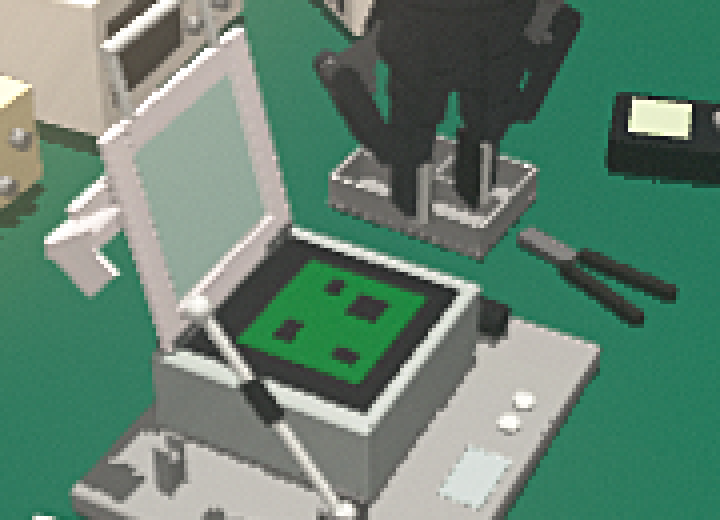

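```bash
python3 -m crank '0 -0.006 0 0 0.14 0;0 -0.006 0 0 0.14 0;0 -0.006 0 0 0.14 0;0 -0.006 0 0 0.14 0;0 -0.006 0 0 0.14 0;0 -0.006 0 0 0.14 0;0 -0.006 0 0 0.14 0;0 -0.006 0 0 0.005 0;0.01 0 -0.005 0 0 0;0.02 0 -0.012 0 0 0'; python3 -m crank '0.03 0 -0.015 0 0 0;0.03 0 -0.015 0 0 0;0.03 0 -0.015 0 0 0;0.03 0 -0.015 0 0 0;0.03 0 -0.015 0 0 0;0.03 0 -0.015 0 0 0;0.025 0 -0.015 0 0 0;0.017 0 -0.005 0 0 0;0 0 0 0 0 0;0 0 0 0 0 0' 0.3
python3 - <<'E'
from h import *
cv2.imwrite("pics/s13.png",capture("side")[80:230,180:380].repeat(4,0).repeat(4,1));cv2.imwrite("pics/t13.png",capture("top")[100:250,180:380].repeat(4,0).repeat(4,1))
for c in ["side","top"]:
  for q in ["cover_handle","cover_socket"]: print(c,q,spot_point(c,q)[:2])
E
```

```text
t: 25.6
tool_pos: [0.4505, 0.0613, 0.3434]
eef_rot: [[1.0, 0.001, -0.012], [0.012, 0.0, 1.0], [0.001, -1.0, 0.0]]
contact_force: [0.5, -0.1, -0.1]
width: 0.0255
t: 26.6
tool_pos: [0.673, -0.0476, 0.342]
eef_rot: [[1.0, -0.001, -0.008], [0.008, 0.001, 1.0], [-0.001, -1.0, 0.001]]
contact_force: [-0.4, 0.2, -0.2]
width: 0.03
side cover_handle [{'location': [0.6776, -0.0488, 0.2786], 'confidence': 0.65}, {'location': [0.6274, -0.0495, 0.0849], 'confidence': 0.59}]
side cover_socket [{'location': [0.6532, 0.0764, 0.192], 'confidence': 0.76}]
top cover_handle [{'location': [0.6701, -0.0492, 0.2775], 'confidence': 0.6}]
top cover_socket []
```

View pics/s13.png

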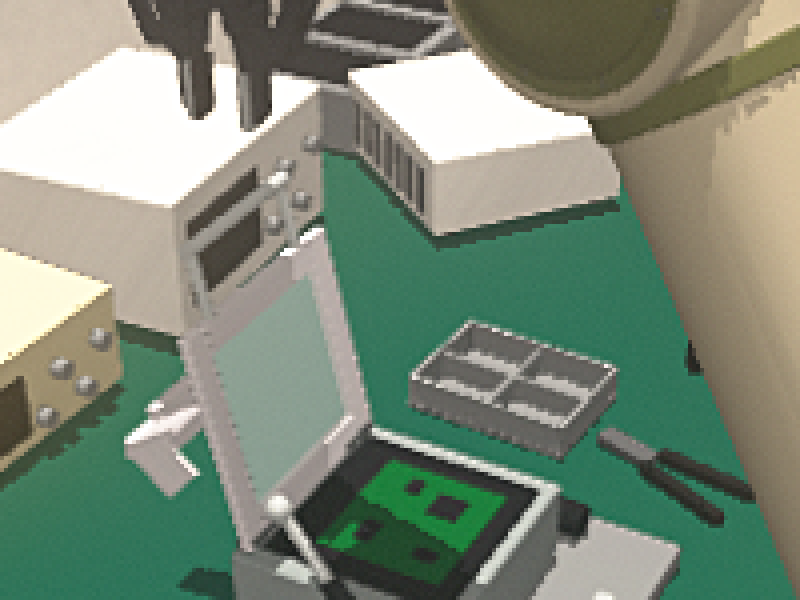

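View pics/t13.png

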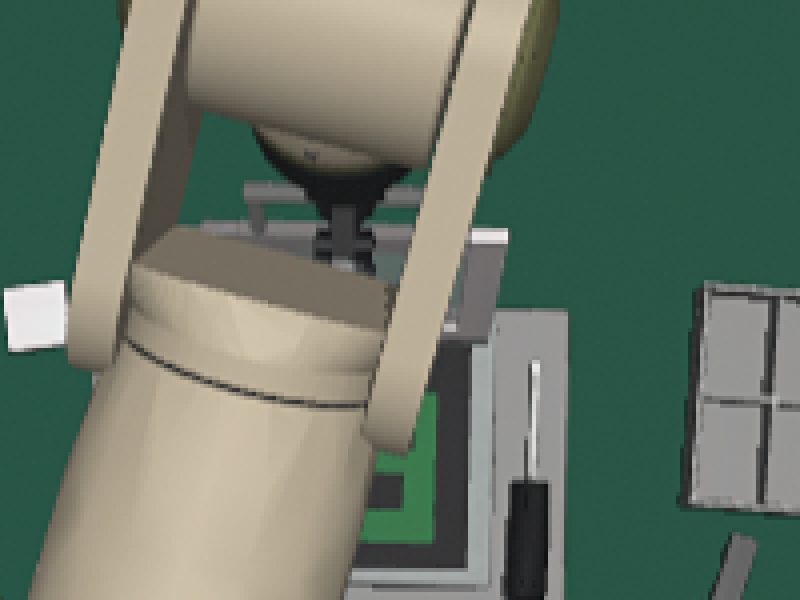

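The gripper is above the handle bar (side crop (240,210)). Lower and close.

```bash
python3 -m crank '0 0.01 0 0 0 0;0 0.014 0 0 0 0;0 0.014 0 0 0 0;0 0.014 0 0 0 0;0 0.012 0 0 0 0;0 0.01 0 0 0 0;0 0.008 0 0 0 0;0 0 0 0 0 0;0 0 0 0 0 0;0 0 0 0 0 0';python3 -m crank '0 0 0 0 0 0;0 0 0 0 0 0;0 0 0 0 0 0;0 0 0 0 0 0;0 0 0 0 0 0;0 0 0 0 0 0;0 0 0 0 0 0;0 0 0 0 0 0;0 0 0 0 0 0;0 0 0 0 0 0' 1
python3 - <<'E'
from h import *
cv2.imwrite("pics/s14.png",capture("side")[80:230,180:380].repeat(4,0).repeat(4,1))
E
```

```text
t: 27.9
tool_pos: [0.6732, -0.0474, 0.2615]
eef_rot: [[1.0, 0.001, -0.006], [0.006, 0.0, 1.0], [0.001, -1.0, 0.0]]
contact_force: [0.2, -0.2, 0.2]
width: 0.0297
t: 28.9
tool_pos: [0.6733, -0.0474, 0.2614]
eef_rot: [[1.0, 0.001, -0.006], [0.006, 0.0, 1.0], [0.001, -1.0, 0.0]]
contact_force: [1.9, 0.4, 6.3]
width: 0.0081
```

View pics/s14.png

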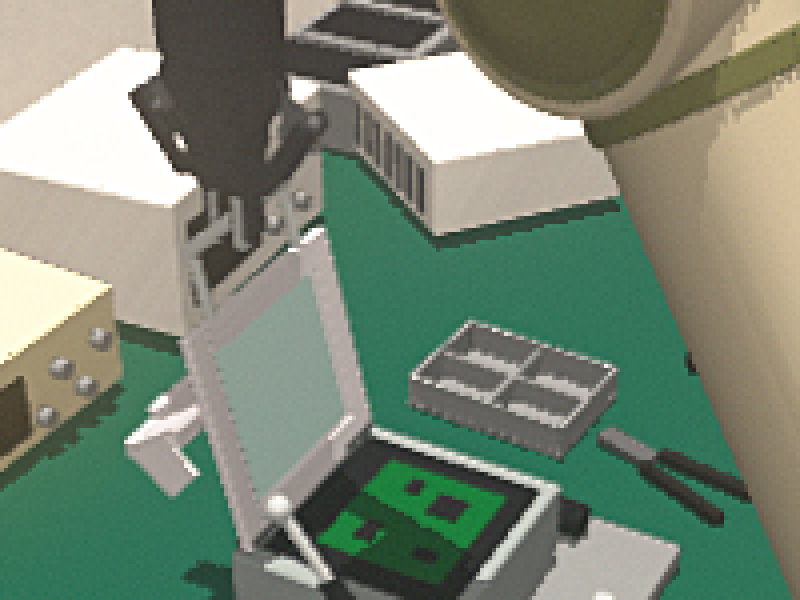

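Run:
```python
import numpy as np
d=np.r_[.02,.04,[.05]*10,.04,.03,.02,[.02]*9]; a=1.8-np.r_[0,np.cumsum(d)]
X=np.round(627.4-200*np.cos(a),1);Z=np.round(66.5+200*np.sin(a),1)
for i in range(len(d)): print(i,"%.3f"%a[i+1],"dx %.1f ty %.1f"%(X[i+1]-X[i],-(Z[i+1]-Z[i])), X[i+1],Z[i+1])
```

```text
0 1.780 dx -3.9 ty -0.8 668.9 262.1
1 1.740 dx -7.8 ty -1.5 661.1 263.6
2 1.690 dx -9.9 ty -1.5 651.2 265.1
3 1.640 dx -10.0 ty -0.9 641.2 266.0
4 1.590 dx -10.0 ty -0.5 631.2 266.5
5 1.540 dx -10.0 ty 0.1 621.2 266.4
6 1.490 dx -9.9 ty 0.6 611.3 265.8
7 1.440 dx -10.0 ty 1.0 601.3 264.8
8 1.390 dx -9.9 ty 1.6 591.4 263.2
9 1.340 dx -9.8 ty 2.0 581.6 261.2
10 1.290 dx -9.6 ty 2.5 572.0 258.7
11 1.240 dx -9.6 ty 3.0 562.4 255.7
12 1.200 dx -7.5 ty 2.8 554.9 252.9
13 1.170 dx -5.5 ty 2.2 549.4 250.7
14 1.150 dx -3.7 ty 1.6 545.7 249.1
15 1.130 dx -3.6 ty 1.7 542.1 247.4
16 1.110 dx -3.6 ty 1.8 538.5 245.6
17 1.090 dx -3.6 ty 1.8 534.9 243.8
18 1.070 dx -3.5 ty 1.9 531.4 241.9
19 1.050 dx -3.5 ty 1.9 527.9 240.0
20 1.030 dx -3.5 ty 2.0 524.4 238.0
21 1.010 dx -3.4 ty 2.1 521.0 235.9
22 0.990 dx -3.3 ty 2.2 517.7 233.7
23 0.970 dx -3.4 ty 2.2 514.3 231.5
```

```bash
python3 -m crank '-0.0039 -0.0008 0 0 0 0;-0.0078 -0.0015 0 0 0 0;-0.0099 -0.0015 0 0 0 0;-0.01 -0.0009 0 0 0 0;-0.01 -0.0005 0 0 0 0;-0.01 0.0001 0 0 0 0;-0.0099 0.0006 0 0 0 0;-0.01 0.001 0 0 0 0;-0.0099 0.0016 0 0 0 0;-0.0098 0.002 0 0 0 0';python3 -m crank '-0.0096 0.0025 0 0 0 0;-0.0096 0.003 0 0 0 0;-0.0075 0.0028 0 0 0 0;-0.0055 0.0022 0 0 0 0;-0.0037 0.0016 0 0 0 0;0 0 0 0 0 0;0 0 0 0 0 0;0 0 0 0 0 0;0 0 0 0 0 0;0 0 0 0 0 0'; python3 rod.py pics/s15.png
```

```text
t: 29.95
tool_pos: [0.5817, -0.0472, 0.2616]
eef_rot: [[1.0, 0.002, -0.007], [0.007, 0.001, 1.0], [0.002, -1.0, 0.001]]
contact_force: [0.9, 4.8, 6.4]
width: 0.0076
t: 30.95
tool_pos: [0.5452, -0.047, 0.2485]
eef_rot: [[1.0, -0.002, -0.007], [0.007, 0.003, 1.0], [-0.002, -1.0, 0.003]]
contact_force: [-1.9, 5.8, 4.4]
width: 0.0076
[-17.38174791  20.913421    72.85883277   0.1189459   86.37168899
 -17.77131448] [ 0.84017931  0.28550473 -0.17290593]
rod_grip [(array([0.5265, 0.0816, 0.1225]), 0.55, np.float64(0.9698566097732234))]
rod_tip [(array([0.5673, 0.0769, 0.1738]), 0.85, np.float64(0.939554940256479))]
pivot [338.46216926 515.32078806]
0.8 [174.58626735 318.51357976]
0.85 [182.31249608 314.35127701]
0.9 [190.53609178 310.66474128]
0.95 [199.24250961 307.4726881 ]
1.0 [208.41507695 304.79279245]
```

View pics/s15.png

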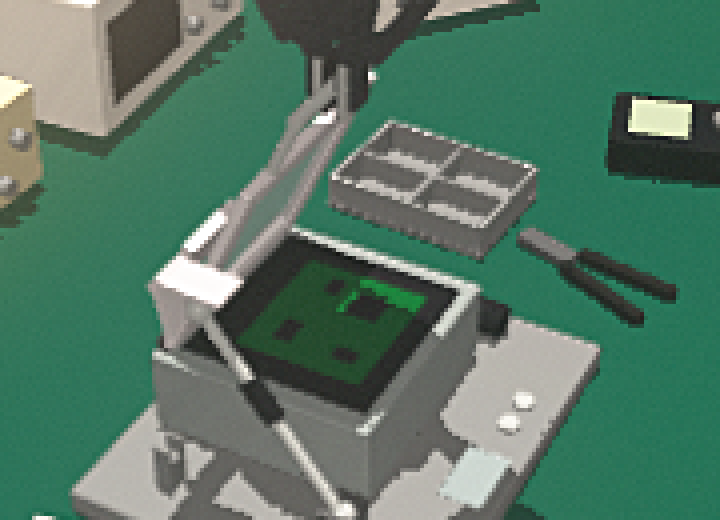

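The V slot is coming down over the ball (crop (195,300)). Continue slowly, watching the force.

```bash
python3 -m crank '-0.0018 0.0008 0 0 0 0;-0.0018 0.0009 0 0 0 0;-0.0018 0.0009 0 0 0 0;-0.0018 0.0009 0 0 0 0;-0.0018 0.0009 0 0 0 0;-0.0018 0.0009 0 0 0 0;-0.0018 0.0009 0 0 0 0;-0.0017 0.001 0 0 0 0;-0.0018 0.0009 0 0 0 0;-0.0017 0.001 0 0 0 0'; python3 rod.py pics/s16.png
```

```text
t: 32.1
tool_pos: [0.528, -0.0469, 0.2398]
eef_rot: [[1.0, 0.001, -0.007], [0.007, 0.003, 1.0], [0.001, -1.0, 0.003]]
contact_force: [-0.3, 6.5, 6.4]
width: 0.0076
[-17.97448849  19.42273378  76.62931539   0.17020745  83.97330728
 -18.37901895] [ 1.0827641  -0.37360244 -0.15395272]
rod_grip [(array([0.5289, 0.0824, 0.1246]), 0.5, np.float64(0.9611507617332242))]
rod_tip [(array([0.5706, 0.0798, 0.1756]), 0.85, np.float64(0.9293365522419479)), (array([0.5706, 0.0752, 0.1821]), 0.35, np.float64(0.9533451401737538))]
pivot [338.46216926 515.32078806]
0.8 [174.58626735 318.51357976]
0.85 [182.31249608 314.35127701]
0.9 [190.53609178 310.66474128]
0.95 [199.24250961 307.4726881 ]
1.0 [208.41507695 304.79279245]
```

View pics/s16.png

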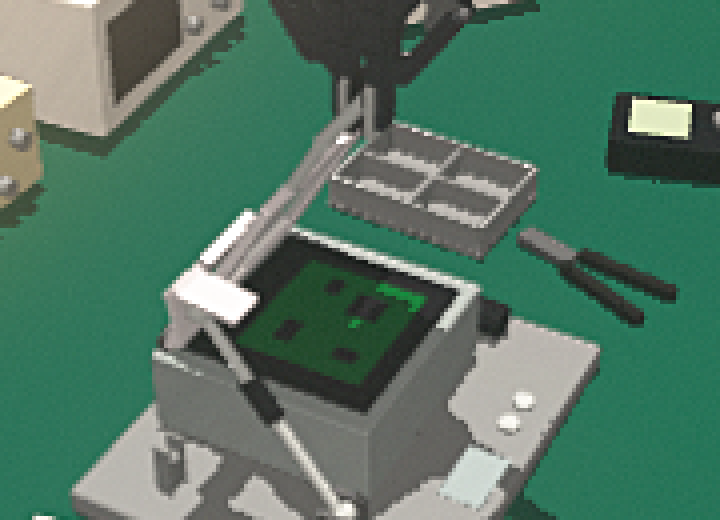

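```bash
python3 -m crank '-0.0018 0.001 0 0 0 0;-0.0017 0.001 0 0 0 0;-0.0017 0.001 0 0 0 0;-0.0017 0.0011 0 0 0 0;0 0 0 0 0 0;0 0 0 0 0 0;0 0 0 0 0 0;0 0 0 0 0 0;0 0 0 0 0 0;0 0 0 0 0 0'; python3 rod.py pics/s17.png
```

```text
t: 33.25
tool_pos: [0.5205, -0.0468, 0.2349]
eef_rot: [[1.0, -0.002, -0.007], [0.007, 0.004, 1.0], [-0.002, -1.0, 0.004]]
contact_force: [-1.7, 7.0, 3.0]
width: 0.0076
[-18.21278749  18.95630146  78.15423019   0.16058617  83.05992318
 -18.62173606] [ 1.08498107 -0.02477479 -0.14878535]
rod_grip [(array([0.5265, 0.0803, 0.1236]), 0.59, np.float64(0.9768600015081653))]
rod_tip [(array([ 0.6285, -0.0495,  0.084 ]), 0.57, np.float64(0.22048293955856452)), (array([0.5671, 0.0775, 0.1775]), 0.47, np.float64(0.9545646763348165))]
pivot [338.46216926 515.32078806]
0.8 [174.58626735 318.51357976]
0.85 [182.31249608 314.35127701]
0.9 [190.53609178 310.66474128]
0.95 [199.24250961 307.4726881 ]
1.0 [208.41507695 304.79279245]
```

View pics/s17.png

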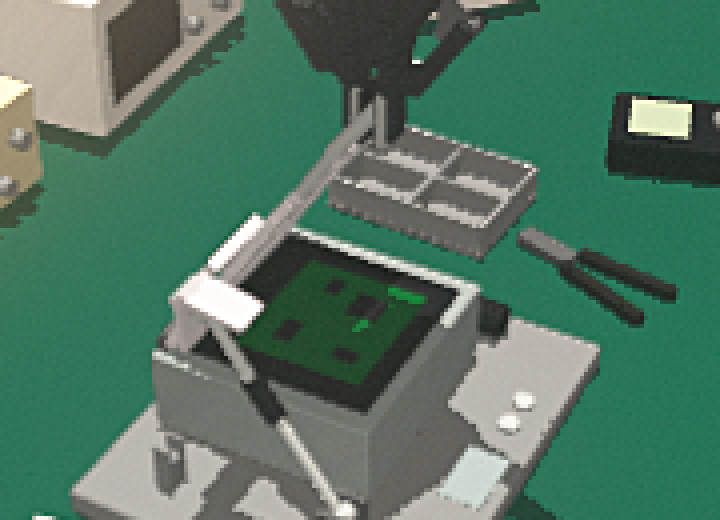

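```bash
python3 -m crank '-0.0016 0.0011 0 0 0 0;-0.0017 0.0011 0 0 0 0;0 0 0 0 0 0;0 0 0 0 0 0;0 0 0 0 0 0;0 0 0 0 0 0;0 0 0 0 0 0;0 0 0 0 0 0;0 0 0 0 0 0;0 0 0 0 0 0'; python3 rod.py pics/s18.png
```

```text
t: 34.4
tool_pos: [0.5192, -0.0469, 0.2341]
eef_rot: [[1.0, 0.005, -0.007], [0.007, 0.003, 1.0], [0.005, -1.0, 0.003]]
contact_force: [5.8, 9.0, 7.0]
width: 0.0077
[-18.31024878  18.69266753  78.6980548    0.24734897  82.41090771
 -18.73814451] [ 1.3224536  -1.13516234 -0.22047405]
rod_grip [(array([0.528 , 0.0808, 0.1246]), 0.7, np.float64(0.9693058839520776))]
rod_tip [(array([0.5693, 0.0758, 0.1761]), 0.68, np.float64(0.9379099874965706))]
pivot [338.46216926 515.32078806]
0.8 [174.58626735 318.51357976]
0.85 [182.31249608 314.35127701]
0.9 [190.53609178 310.66474128]
0.95 [199.24250961 307.4726881 ]
1.0 [208.41507695 304.79279245]
```

View pics/s18.png

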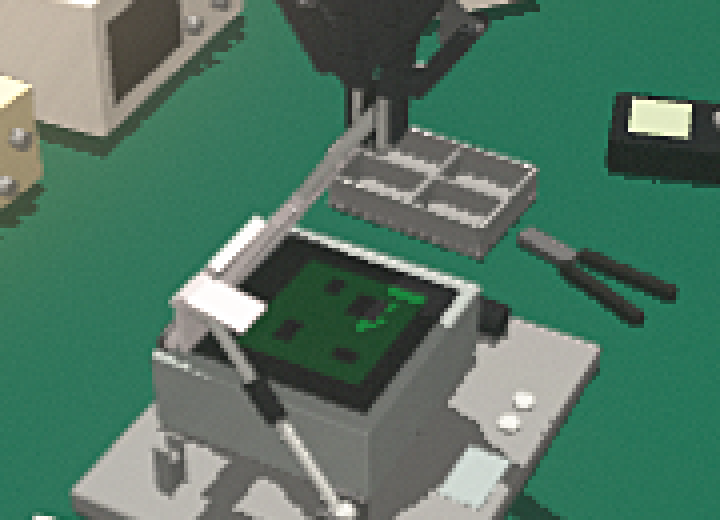

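Resistance appears at about 1.00 rad, which is the ball seating. One small further nudge to confirm, then open.

```bash
python3 -m crank '-0.0008 0.0006 0 0 0 0;-0.0008 0.0006 0 0 0 0;0 0 0 0 0 0;0 0 0 0 0 0;0 0 0 0 0 0;0 0 0 0 0 0;0 0 0 0 0 0;0 0 0 0 0 0;0 0 0 0 0 0;0 0 0 0 0 0'; python3 -m crank '0.0008 -0.0006 0 0 0 0;0.0008 -0.0006 0 0 0 0;0.0008 -0.0006 0 0 0 0;0 0 0 0 0 0;0 0 0 0 0 0;0 0 0 0 0 0;0 0 0 0 0 0;0 0 0 0 0 0;0 0 0 0 0 0;0 0 0 0 0 0'
```

```text
t: 35.55
tool_pos: [0.5188, -0.047, 0.2338]
eef_rot: [[1.0, 0.009, -0.007], [0.007, 0.003, 1.0], [0.009, -1.0, 0.003]]
contact_force: [11.0, 9.9, 10.3]
width: 0.0079
t: 36.55
tool_pos: [0.5194, -0.0469, 0.2342]
eef_rot: [[1.0, 0.003, -0.007], [0.007, 0.003, 1.0], [0.003, -1.0, 0.003]]
contact_force: [4.0, 7.7, 4.6]
width: 0.0078
```

Firm stop confirmed. Opening only the fingers.

```bash
python3 -m crank '0 0 0 0 0 0;0 0 0 0 0 0;0 0 0 0 0 0;0 0 0 0 0 0;0 0 0 0 0 0;0 0 0 0 0 0;0 0 0 0 0 0;0 0 0 0 0 0;0 0 0 0 0 0;0 0 0 0 0 0' 0.35; python3 rod.py pics/s19.png
```

```text
t: 37.55
tool_pos: [0.5187, -0.0483, 0.2338]
eef_rot: [[1.0, 0.0, -0.006], [0.006, 0.0, 1.0], [0.0, -1.0, 0.0]]
contact_force: [-0.5, 0.3, 0.1]
width: 0.0275
[-1.83633834e+01  1.87799065e+01  7.86180479e+01  2.07351507e-02
  8.26081743e+01 -1.87128287e+01] [-0.0415465  -0.00722261 -0.00365308]
rod_grip []
rod_tip [(array([0.5684, 0.0776, 0.1777]), 0.47, np.float64(0.948549654326299))]
pivot [338.46216926 515.32078806]
0.8 [174.58626735 318.51357976]
0.85 [182.31249608 314.35127701]
0.9 [190.53609178 310.66474128]
0.95 [199.24250961 307.4726881 ]
1.0 [208.41507695 304.79279245]
```

View pics/s19.png

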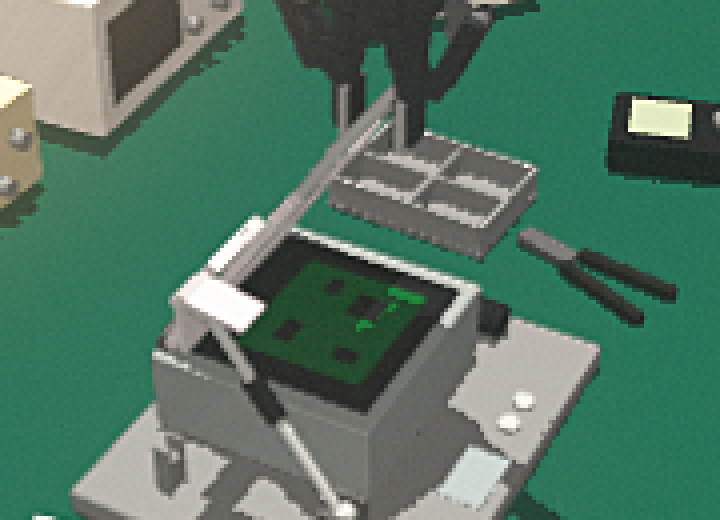

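The cover holds on the rod with zero force on the tool. Retreat straight up.

```bash
python3 -m crank '0 -0.005 0 0 0 0;0 -0.008 0 0 0 0;0 -0.01 0 0 0 0;0 -0.012 0 0 0 0;0 -0.015 0 0 0 0;0 -0.015 0 0 0 0;0 -0.015 0 0 0 0;0 -0.015 0 0 0 0;0 -0.01 0 0 0 0;0 0 0 0 0 0'; python3 -m crank '0 -0.01 -0.02 0 0 0;0 -0.01 -0.02 0 0 0;0 0 -0.02 0 0 0;0 0 -0.02 0 0 0;0 0 -0.02 0 0 0;0 0 -0.02 0 0 0;0 0 -0.02 0 0 0;0 0 0 0 0 0;0 0 0 0 0 0;0 0 0 0 0 0'; python3 rod.py pics/s20.png
python3 - <<'E'
from h import *
cv2.imwrite("pics/t20.png",capture("top")[100:300,140:400].repeat(3,0).repeat(3,1))
for c in ["side","top"]:
  for q in ["cover_handle","cover_socket","driver","jar","spool"]: print(c,q,[(np.round(x["location"],4),x["confidence"]) for x in spot_point(c,q)[:1]])
print("expect handle @1.0",.6272-.2*np.cos(1.0),.086+.2*np.sin(1.0))
E
```

```text
t: 38.7
tool_pos: [0.519, -0.0484, 0.3404]
eef_rot: [[1.0, 0.003, -0.006], [0.006, -0.001, 1.0], [0.003, -1.0, -0.001]]
contact_force: [0.0, -0.7, 0.4]
width: 0.0281
t: 39.7
tool_pos: [0.5195, -0.1875, 0.3587]
eef_rot: [[1.0, -0.0, -0.007], [0.007, 0.001, 1.0], [-0.0, -1.0, 0.001]]
contact_force: [-0.4, -0.7, -0.5]
width: 0.0279
[-3.21387988e+01  1.89894486e+01  5.80490677e+01  2.80601332e-02
  1.02975518e+02 -3.25298707e+01] [ 0.04341703 -0.02525451 -0.07030551]
rod_grip [(array([0.5288, 0.0808, 0.1231]), 0.75, np.float64(0.9524905988928078))]
rod_tip [(array([0.569 , 0.0798, 0.1757]), 0.62, np.float64(0.9379440328145677))]
pivot [338.46216926 515.32078806]
0.8 [174.58626735 318.51357976]
0.85 [182.31249608 314.35127701]
0.9 [190.53609178 310.66474128]
0.95 [199.24250961 307.4726881 ]
1.0 [208.41507695 304.79279245]
side cover_handle [(array([ 0.5214, -0.0482,  0.2517]), 0.97)]
side cover_socket [(array([0.5669, 0.0734, 0.1802]), 0.64)]
side driver []
side jar [(array([0.4482, 0.1853, 0.0008]), 0.74)]
side spool [(array([ 0.539 ,  0.2034, -0.0023]), 0.68)]
top cover_handle [(array([ 0.5177, -0.0472,  0.2559]), 0.85)]
top cover_socket [(array([0.5704, 0.0775, 0.1793]), 0.6)]
top driver [(array([ 0.5453, -0.1645,  0.0187]), 0.55)]
top jar [(array([ 4.475e-01,  1.853e-01, -3.000e-04]), 0.61)]
top spool [(array([0.5363, 0.2096, 0.0014]), 0.59)]
expect handle @1.0 0.519139538826372 0.2542941969615793
```

View pics/s20.png

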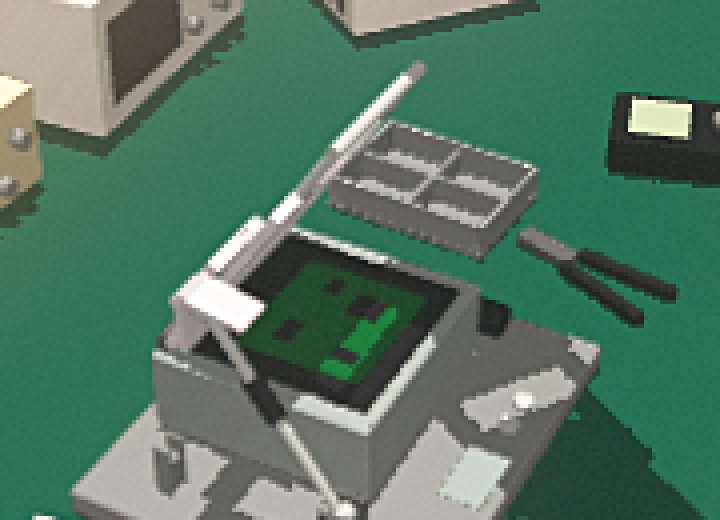

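View pics/t20.png

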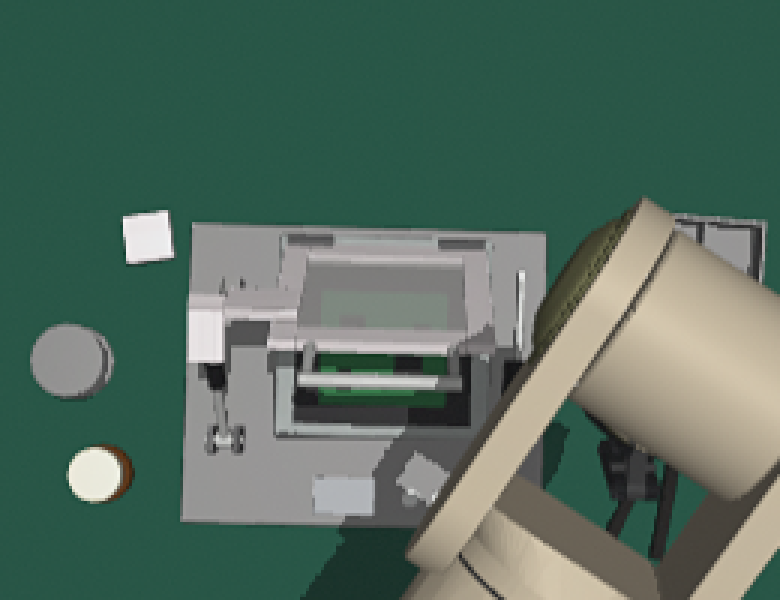

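The cover stands propped with the rod's ball inside the slot (side crop (205,310)). The handle is at (0.52, −0.048, 0.254), which means about 1.0 rad. The bystanders are in place and the robot is clear.

```bash
python3 -c "
from bench import *;print(sign_off())"
```

```text
the job is handed in; nothing more can be done
None
```

The cover is propped open on the rod, and I handed the job in at about 40 s of the 72 s allowed.

**What I did:** I lifted the cover by its bar to about 1.79 rad and let it lean on its stop. I swung the rod out of its clip to about 0.93 rad, then took the bar again and lowered the cover slowly until it met firm resistance at about 1.0 rad. I opened the fingers, backed straight up and moved the arm aside.

**Last checks:**
- **Cover:** the handle was measured at (0.52, −0.048, 0.254), which matches 1.0 rad.
- **Rod:** the angle read 0.94–0.95 rad, and in the picture the ball sits inside the V slot.
- **Holding:** the tool force was near zero when I let go, and the cover stayed put for the next 2 s or so until the last picture.
- **Bystanders:** the spool, jar, heatsink, tray and pliers look unmoved, and so does the screwdriver, though the arm partly hid it in the last top view. I did not compare their positions numerically.

**What did not go as planned:**
- My first lifting arc was a few millimetres off, which put about 40 N on the wrist until I corrected it.
- Lowering the open fingers over the rod sleeve gave a brief contact of about 15 N with something I did not identify. It went away when the fingers closed.
- The rod lagged the fingers as it swung, stopping at about 0.82 rad. I turned it further to about 0.93.
- The networks sometimes mislabelled rod points, so I checked the rod angle against the ball's position in the picture.

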